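# Third hand: stack a slide holder and hold it against the sprung stop for screwing

## Robot

A 7-joint arm with a two-finger parallel gripper is mounted at the origin on the work surface. World frame = base frame: x ahead of the robot, y to its left, z up, the work surface at z = 0. Lengths are in m, angles in rad, forces in N, time in s.
With the tool pointing down it reaches from about 0.35 to 0.9 m from the base axis. Payload 7.2 kg.
Tool frame: the origin (TCP) lies midway between the tips of the shut fingers; the grasp point (between the pads) lies 19 mm behind it; z points along the fingers, y is the line along which they close (so a half turn about z gives the same grasp; the last joint's range is limited). The gripper opens to 88 mm and grips with 3 to 60 N. Pads are 20 mm wide; open, the fingers measure 115 mm over their backs; the gripper's body (75 mm by 178 mm) begins 61 mm behind the grasp point.
Start: joints at [1.262, 0.411, -0.013, 1.596, 0.006, 1.134, -0.082], TCP at [0.149, -0.607, 0.223] pointing down, gripper open.
Joint ranges: [-2.95, 2.95], [-0.29, 1.99], [-1.47, 1.44], [0.14, 2.54], [-1.03, 4.17], [0.13, 1.85], [-2.86, 2.86]. Speed limits (rad/s): [2.39, 2.39, 3.01, 3.01, 3.14, 3.14, 3.14].

## Interface

Orientations are given as a unit quaternion [x, y, z, w].
In Python, from bench import arm, kinematics, cams gives the robot as it stands. Calls block until the motion is done:
- arm.move_to(position, orientation): joint-space move of the TCP to a pose.
- arm.line_to(position, orientation=None, max_speed=0.15): straight line of the TCP; orientation=None keeps the orientation; max_speed is the mean speed in m/s.
- arm.movej(angles): joint-space move.
- arm.command_gripper(opening, f_grip=None): opening from 0.0 (shut) to 1.0 (fully open); f_grip is the grip in N (None keeps the last); returns when the fingers have stopped.
- arm.pause(seconds).
- kinematics.inverse_kinematics(position, orientation): joint angles nearest the present ones, or None.
- cams.capture(name): name is "side" or "top" or "wrist"; returns a dict with "image" (384x512x3 uint8, blue, green, red), "depth" (384x512 float32, m along the optical axis (not along the pixel's ray), 0 where there is no reading), "fx", "fy", "cx", "cy" (pixels), "rvec" (rotation vector, rad) and "tvec" (3), from world to camera coordinates, as OpenCV has them. Camera axes: x right, y down, z forward; pixel columns grow to the right and rows downward; lengths in m; the calibration is good to about 2 mm. A picture is of the moment at which its call begins.
A pose or a line that the arm cannot do raises arm.PlanningError and nothing moves.
- arm.hand_in(): hands the job in; it is judged then, once.
Readings, each from a call of its own:
- arm.get_t(): time.
- arm.get_joint_positions(): joint angles.
- arm.get_qvel(): joint speeds.
- arm.get_joint_torque(): joint torques, N m.
- arm.get_tcp_pos(): TCP position.
- arm.get_tcp_rot(): TCP orientation.
- arm.get_force(): force on the tool from outside, world axes, zero at the start.
- arm.get_ft_torque(): the same for the moment, N m.
- arm.get_gripper_width(): opening from 0.0 (shut) to 1.0 (fully open).
- arm.get_gripper_force(): force on a finger pad.
Only numpy, scipy, OpenCV 4.12 (cv2) and the standard library are available. Lean on these libraries where they do the work, as an engineer would, in place of code of your own. Each camera call takes 0.05 s, during which the arm holds its last target. There are 200 camera calls.

## Task

Set the bare aluminium cover plate (do not drop it) squarely on the black carrier plate that lies on the screw fixture, edges flush all round, then push the pair square and centred against the fixture's brass sprung stop until its black pointer stands in the green zone, never in the red. Finish while still holding the pair pressed there, touching only the plates, so that I can drive the screws: do not let go. Leave the blue spare plate and everything else on the table where it is.

Things in the scene. Friction and masses are not known exactly. Their poses are not given: they have to be found in the camera images.
- fixture: Fixed screw fixture: bare flat plywood bed 240 x 110 mm, top 10 mm above the table, no side rails. Grey guide block on its far end (x +90 to +120 mm, 100 wide, top at 46 mm). Beside the stop a scale block with white, green, red zones (x +44 to +90, y +36 to +50 mm, top 37 mm). Origin: centre of bed's underside, on the table. x: along the bed towards the stop (pressing direction); z up.
- stop_face (a point): Middle of the brass stop's flat face that the plates are pressed against, 22 mm above the table; moves with the stop. Axes as the fixture's (x = pressing direction, into the stop). The stop is 54 mm wide, from 12 to 40 mm above the table. At rest the face lies at x = +50 mm, y = 0 in the fixture's frame.
- stop (a joint): How far the sprung stop is pushed in along the fixture's x, in m: 0 at rest, 0.020 at its end. The spring pushes back with 2.4 N plus 0.6 N per mm of travel. The black pointer on the stop is in the white zone up to 0.005, green from 0.005 to 0.014 (about 5.4 to 10.8 N), red beyond 0.014.
- carrier: Black plastic carrier plate, 96 (x) x 50 (y) x 12 (z) mm, about 0.12 kg, lying loose and a little askew on the fixture's bed, short of the stop. Grey rectangle in the middle of its top, brass dots at its corners. Origin: centre of its underside; x along its length.
- cover: Bare aluminium cover plate, 96 (x) x 50 (y) x 12 (z) mm, about 0.15 kg, lying loose on the table left or right of the fixture. Pale window rectangle in the middle of its top, black dots at its corners. Origin: centre of its underside; x along its length. Stacked, its origin is 12 mm above the carrier's; either end may face the stop.
- spare: Blue spare plate of the same size, lying on the table on the other side of the fixture; leave it alone. Origin: centre of its underside.
- screwdriver: Screwdriver with orange handle, 180 mm long, lying on the table; leave alone. Origin: middle of its length, on the table.
- screw_dish: Open white dish with screws, 76 mm across, 18 mm high; leave alone. Origin: centre of its underside.
- petri: Clear closed petri dish, 90 mm across, 16 mm high; leave alone. Origin: centre of its underside.
- reagent: Amber bottle, 48 mm across, 110 mm tall; leave alone. Origin: centre of its underside.
- coffee: Brown paper coffee cup with white lid, 80 mm across, 110 mm tall; leave alone. Origin: centre of its underside.
- notepad: Yellow notepad, 76 x 76 x 14 mm; leave alone. Origin: centre of its underside.
Not all that is in view belongs to the job. Of the things shaped like the cover, the aluminium one is meant.

How it is judged:
On the way, in this order (a step that is already met when the one before it is completed fails the run):
1. the cover plate lies flat and flush on the carrier plate on the bed (x of cover in the frame of carrier between -0.004 and 0.004 m and y of cover in the frame of carrier between -0.004 and 0.004 m and z of cover in the frame of carrier between 0.0105 and 0.0135 m and angle between the x axis of cover and the x axis of carrier, either way round below 0.07 rad and angle between cover's own z axis and vertical below 0.05 rad and z of carrier in the frame of fixture between 0.0085 and 0.0115 m), for 0.3 s.
2. the pair is pressed against the stop with the pointer in the green zone (all of step 1 and value of joint stop between 0.005 and 0.014 m and angle between the x axis of carrier and the x axis of fixture, either way round below 0.07 rad and y of carrier in the frame of stop_face between -0.01 and 0.01 m and x of each of carrier, cover in the frame of stop_face above -0.0535 m and contact force between any of carrier, cover and the fingers above 2 N and (contact force between carrier and fixture above 3 N or contact force between cover and fixture above 2 N) and contact force between each of the arm, the fingers and fixture below 0.5 N), for 0.5 s.
At the end, for the whole second after the job is handed in: Cover flat on carrier, flush to 4 mm and 0.07 rad; carrier on the bed, square to 0.07 rad, centred on the stop to 10 mm; both plates within 5 mm of its face; stop pushed in 5 to 14 mm (5.4 to 10.8 N) and still; fingers pressing on a plate, robot not touching the fixture (all of step 2 and velocity of joint stop between -0.01 and 0.01 m/s); the arm keeps its last pose, push and grip.
It fails at once if the pointer is pushed well into the red (stop beyond 15 mm) (value of joint stop above 0.015 m).
It fails at once if the cover plate is dropped (falls faster than 0.5 m/s out of the fingers) (linear speed of cover above 0.5 m/s and contact force between cover and the fingers below 0.05 N).
It fails at once if the spare plate or another thing on the table is shifted by more than 25 mm (distance of any of spare, screwdriver, screw_dish, petri, reagent, coffee, notepad from where it was at the start of the episode above 0.025 m).
It also fails if it takes over 42 s, if anything falls off the work surface, if the arm or the gripper's body presses on something with over 40 N, if the wrist force passes 120 N, or if a joint passes its speed limit or range.

## Working session

There is one attempt and no reset: what is moved stays moved. The work goes in short steps, each a Python script; the robot and the scene stay as the last script left them, time stands still between calls to the robot, and variables do not carry over. Pictures are saved under pics/ and viewed, at most 10 in all, crops included, and the job is handed in when it is done.

```bash
mkdir -p pics; ls
python3 - <<'E'
from bench import arm,kinematics,cams
import cv2,numpy as np
for n in ["top","side"]:
    c=cams.capture(n); cv2.imwrite(f"pics/{n}0.png",c["image"]); np.savez(f"{n}0.npz",**c)
    R=cv2.Rodrigues(c["rvec"])[0]; print(n,c["fx"],c["cx"],c["cy"],-R.T@np.ravel(c["tvec"]),R.round(2).tolist())
print(arm.get_t(),arm.get_tcp_rot(),arm.get_force())
E
```

```text
pics
top 361.4851134880048 253.4264145313354 190.74715506684862 [ 0.36967673 -0.00325929  1.23765899] [[-0.0, -1.0, -0.02], [-0.98, 0.01, -0.17], [0.17, 0.02, -0.98]]
side 391.4354320737738 256.04620063619535 189.49382842504457 [-0.08584443  0.80517362  0.76026234] [[-0.77, -0.64, 0.02], [-0.37, 0.42, -0.83], [0.52, -0.64, -0.56]]
0.1 [ 9.92759944e-01  1.20113351e-01 -1.27343481e-04 -6.78971945e-04] [-0.58273667 -0.45441432 -0.38327369]
```

View pics/top0.png

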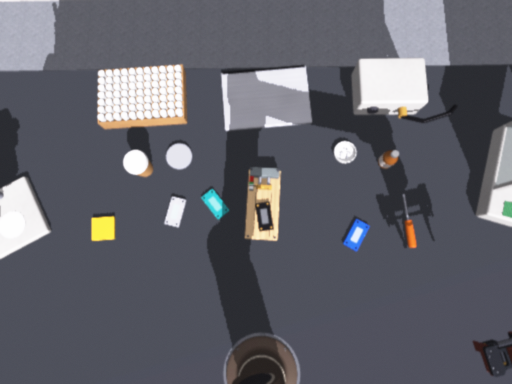

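View pics/side0.png

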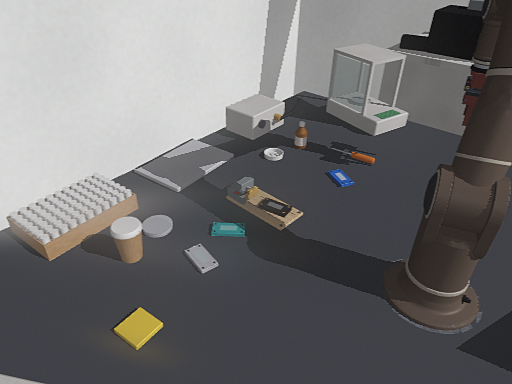

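Things shaped like the cover in the top view are the grey-white plate at (175,211), the teal plate at (215,203), the blue plate at (357,235), and the black carrier on the fixture at (264,215). By the description the bare aluminium one is the plate at (175,211). The stop is at the top end of the fixture, around (263,185). Next I'll get rough positions and a close view from the wrist.

```bash
cat > h.py <<'E'
from bench import arm,kinematics,cams
import cv2,numpy as np
def cast(c,uv,z):
    uv=np.atleast_2d(np.asarray(uv,float)); R=cv2.Rodrigues(np.asarray(c["rvec"]))[0]; t=np.ravel(c["tvec"])
    o=-R.T@t; d=np.c_[(uv[:,0]-c["cx"])/c["fx"],(uv[:,1]-c["cy"])/c["fy"],np.ones(len(uv))]@R
    return o+d*((z-o[2])/d[:,2])[:,None]
def proj(c,p):
    return cv2.projectPoints(np.atleast_2d(np.asarray(p,float)),np.asarray(c["rvec"]),np.asarray(c["tvec"]),np.array([[c["fx"],0,c["cx"]],[0,c["fy"],c["cy"]],[0,0,1.]]),None)[0][:,0]
def q(yaw): return [np.cos(yaw/2),np.sin(yaw/2),0,0]
E
python3 - <<'E'
from h import *
c=dict(np.load("top0.npz"))
for n,uv,z in [("cover",(175.5,211.5),.012),("teal",(215,203),.012),("blue",(357,235),.012),("carrier",(264,215),.022),("guide",(263,172),.046),("bedBL",(246,239),.01),("bedBR",(278,240),.01),("cup",(136,162),.11)]: print(n,cast(c,uv,z).round(3))
p=cast(c,(175.5,211.5),.012)[0]
arm.move_to([p[0]-.03,p[1],.33],q(0.24)); print(arm.get_t(),arm.get_joint_positions())
c=cams.capture("wrist"); np.savez("w1.npz",**c); cv2.imwrite("pics/w1.png",c["image"])
R=cv2.Rodrigues(c["rvec"])[0]; print(-R.T@np.ravel(c["tvec"]),R.round(2).tolist(),c["fx"],arm.get_tcp_pos())
E
```

```text
cover [[0.517 0.29  0.012]]
teal [[0.546 0.155 0.012]]
blue [[ 0.435 -0.324  0.012]]
carrier [[ 0.502 -0.013  0.022]]
guide [[ 0.646 -0.01   0.046]]
bedBL [[0.423 0.048 0.01 ]]
bedBR [[ 0.419 -0.059  0.01 ]]
cup [[0.667 0.401 0.11 ]]
3.4667 [ 0.07856084  0.38074303 -0.94742997  1.53917885  0.31227916  1.38258058
 -2.22578172]
[0.55971713 0.30680032 0.49150359] [[0.24, -0.97, -0.0], [-0.94, -0.23, 0.27], [-0.26, -0.06, -0.96]] 267.85440648177513 [0.48729375 0.28946954 0.32981757]
```

View pics/w1.png

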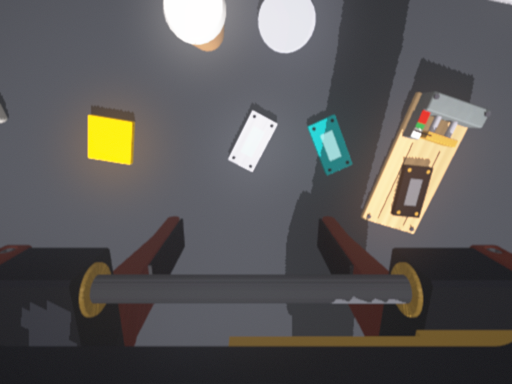

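The wrist view shows the bare grey-white plate with black corner dots and a pale window at (253,140), which is the cover. Teal is at (330,145), and the black carrier is at (411,190) on the fixture with its stop at about (440,128). I'll measure the cover here.

```bash
cat >> h.py <<'E'
def rect(c,m,z,near=None,minA=100):
    """min-area rect (world) of the mask blob nearest a pixel: centre, yaw of long side, sizes"""
    cs=[k for k in cv2.findContours(m.astype(np.uint8),cv2.RETR_EXTERNAL,cv2.CHAIN_APPROX_NONE)[0] if cv2.contourArea(k)>minA]
    k=min(cs,key=lambda k:np.linalg.norm(k[:,0].mean(0)-near))
    w=cast(c,k[:,0],z)[:,:2]
    (cx,cy),(a,b),_=r=cv2.minAreaRect((w*1000).astype(np.float32)); bx=cv2.boxPoints(r)
    e=max((bx[1]-bx[0],bx[2]-bx[1]),key=np.linalg.norm); y=np.arctan2(e[1],e[0])
    return np.array([cx,cy])/1000,(y+np.pi/2)%np.pi-np.pi/2,sorted((a,b)),k
E
python3 - <<'E'
from h import *
c=dict(np.load("w1.npz")); im=c["image"]; hsv=cv2.cvtColor(im,cv2.COLOR_BGR2HSV)
print(hsv[130:152:3,253].tolist(), hsv[140,232:275:3,2])
m=(hsv[...,2]>130)&(hsv[...,1]<60)
m=cv2.morphologyEx(m.astype(np.uint8),cv2.MORPH_CLOSE,np.ones((5,5)))
p,y,s,k=rect(c,m,.012,(253,140)); print(p,y,s)
# depth cross-check
u,v=253,140; print("depth z:",[float(c["depth"][v,u])], proj(c,[*p,.012]))
# black dots
sub=((hsv[...,2]<90)); h=np.zeros(sub.shape,np.uint8); cv2.drawContours(h,[cv2.convexHull(k)],-1,1,-1); h=cv2.erode(h,np.ones((3,3)))
n,_,st,ce=cv2.connectedComponentsWithStats((sub&(h>0)).astype(np.uint8)); print(st[1:,4],ce[1:]); w=cast(c,ce[1:],.012); print(w.round(4),w.mean(0))
b=cast(c,[(363,215),(411,233),(416,93)],.01); print(b.round(3))
cv2.imwrite("pics/crop1.png",cv2.resize(im[80:200,200:500],None,fx=2.6,fy=2.6))
E
```

```text
[[95, 6, 250], [96, 5, 250], [95, 6, 250], [96, 5, 250], [100, 6, 250], [96, 5, 249], [95, 6, 249], [95, 6, 249]] [110  86 246 245 245 250 250 250 249 250 247 247 234 115 117]
[0.51910486 0.29387415] -0.24238527 [52.09645462036133, 98.68989562988281]
depth z: [0.4730106294155121] [[252.15277066 141.9250247 ]]
[1] [[254. 116.]]
[[0.5627 0.3013 0.012 ]] [0.56273028 0.30125869 0.012     ]
[[ 0.435  0.055  0.01 ]
 [ 0.422 -0.049  0.01 ]
 [ 0.664  0.044  0.01 ]]
```

View pics/crop1.png

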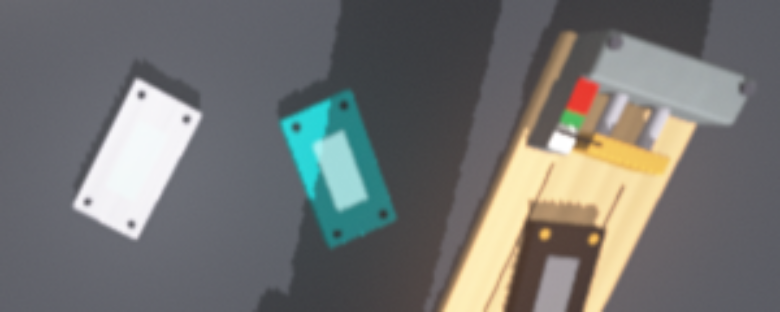

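The crop confirms the bare plate with four black dots; the rectangle comes to 98.7 x 52 mm, which fits 96 x 50 plus its visible sides. Next I'll check the joint solutions and grasp it.

Run:
```python
from h import *
p=[.5191,.2939];y=-.2424
for yy in (y,y+np.pi,y-np.pi):
  for pos in ([*p,.1],[*p,.006],[.42,-.01,.2],[.5,-.01,.05],[.56,-.02,.02]):
    r=kinematics.inverse_kinematics(pos,q(yy if pos[1]>.1 else yy+.14)); print(yy,pos,None if r is None else np.round(r,2))
```

```text
-0.2424 [0.5191, 0.2939, 0.1] [-0.09  0.6  -0.71  1.75  0.46  0.96 -2.8 ]
-0.2424 [0.5191, 0.2939, 0.006] [-0.2   0.69 -0.55  1.81  0.5   0.78 -2.83]
-0.2424 [0.42, -0.01, 0.2] [ 0.76  0.18 -0.93  2.04  0.17  0.99 -1.93]
-0.2424 [0.5, -0.01, 0.05] [ 0.52  0.55 -0.76  2.02  0.54  0.78 -2.24]
-0.2424 [0.56, -0.02, 0.02] [ 0.44  0.66 -0.66  1.89  0.56  0.78 -2.2 ]
2.899192653589793 [0.5191, 0.2939, 0.1] [ 0.22  0.92 -1.32  1.74  0.94  1.27 -0.01]
2.899192653589793 [0.5191, 0.2939, 0.006] [ 0.17  1.02 -1.21  1.79  1.06  1.15 -0.08]
2.899192653589793 [0.42, -0.01, 0.2] [ 0.98  0.27 -1.22  2.04  0.3   1.03  1.09]
2.899192653589793 [0.5, -0.01, 0.05] [ 0.84  0.89 -1.33  2.    0.99  1.12  0.53]
2.899192653589793 [0.56, -0.02, 0.02] [ 0.77  0.98 -1.26  1.87  1.05  1.15  0.57]
-3.383992653589793 [0.5191, 0.2939, 0.1] [ 0.22  0.92 -1.32  1.74  0.94  1.27 -0.01]
-3.383992653589793 [0.5191, 0.2939, 0.006] [ 0.17  1.02 -1.21  1.79  1.06  1.15 -0.08]
-3.383992653589793 [0.42, -0.01, 0.2] [ 0.98  0.27 -1.22  2.04  0.3   1.03  1.09]
-3.383992653589793 [0.5, -0.01, 0.05] [ 0.84  0.89 -1.33  2.    0.99  1.12  0.53]
-3.383992653589793 [0.56, -0.02, 0.02] [ 0.77  0.98 -1.26  1.87  1.05  1.15  0.57]
```

Run:
```python
from h import *
p=[.5191,.2939];y=-.2424
arm.move_to([*p,.09],q(y))
arm.line_to([*p,.004],max_speed=.12)
print(arm.get_t(),arm.get_tcp_pos(),arm.get_force())
arm.command_gripper(0.3,25); print(arm.get_gripper_width()*88,arm.get_gripper_force())
arm.line_to([*p,.12],max_speed=.15); print(arm.get_t(),arm.get_gripper_width()*88,arm.get_force())
arm.move_to([.42,-.005,.19],q(-.1))
c=cams.capture("wrist"); np.savez("w2.npz",**c); cv2.imwrite("pics/w2.png",c["image"]); print(arm.get_t(),arm.get_tcp_pos(),arm.get_joint_positions().round(2))
```

```text
5.3417 [0.51951373 0.29437558 0.00474112] [ 0.3390276   0.16318813 -0.73598875]
49.55685058506891 24.99996989965439
6.9417 50.119042862600615 [ 0.13192055 -0.36022345 -3.06033131]
8.2167 [ 0.42055576 -0.00394451  0.18990609] [ 0.58  0.16 -0.75  2.06  0.13  0.96 -1.91]
```

View pics/w2.png

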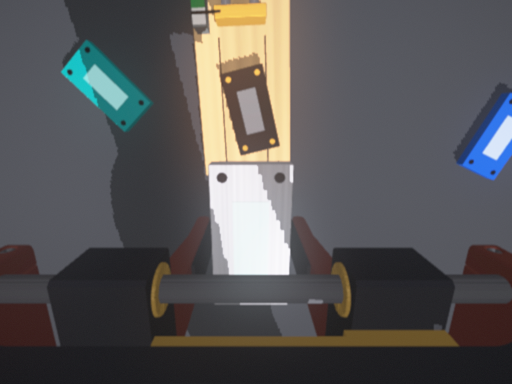

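The view shows the cover held straight, front dots at (222,178) and (280,178). The carrier is askew with brass dots at about (228,80), (257,72), (245,148) and (272,141); the stop is at (241,14), its front edge near row 24. I'll measure all of these.

Run:
```python
from h import *
c=dict(np.load("w2.npz")); im=c["image"]; hsv=cv2.cvtColor(im,cv2.COLOR_BGR2HSV); H,S,V=cv2.split(hsv)
def comps(m,box,lo,hi,z):
    x0,y0,x1,y1=box; n,_,st,ce=cv2.connectedComponentsWithStats(m[y0:y1,x0:x1].astype(np.uint8))
    r=[ce[i]+(x0,y0) for i in range(1,n) if lo<=st[i,4]<=hi]; return np.array(r),cast(c,r,z)
# carrier
m=(V<90); m=cv2.morphologyEx(m.astype(np.uint8),cv2.MORPH_CLOSE,np.ones((7,7)))
print("bed HSV",hsv[150,215],hsv[100,285],"carr",hsv[100,235],"shadow",hsv[60,240],"brass",hsv[14,240],"dot",hsv[80,228])
bx=np.zeros_like(m); bx[55:162,212:288]=1
try:
    p,y,s,k=rect(c,cv2.morphologyEx(((V<95)&(bx>0)).astype(np.uint8),cv2.MORPH_CLOSE,np.ones((7,7))),.022,(250,108)); print("carrier rect",p,y,s)
except Exception as e: print(e)
hull=np.zeros_like(m); cv2.drawContours(hull,[cv2.convexHull(k)],-1,1,-1); hull=cv2.erode(hull,np.ones((5,5)))
uv,w=comps((V>130)&(S>80)&(hull>0),(212,55,288,162),4,80,.022); print("brass dots",uv.round(1).tolist(),w.round(4).tolist())
uv,w=comps((V<110),(213,166,291,190),20,300,.1972); print("cover dots",uv.round(1).tolist(),w.round(4).tolist())
# brass stop
uv,w=comps((H>10)&(H<24)&(S>190)&(V>140),(190,0,290,40),100,3000,.040); print("stop blob",uv,w)
# bed edges
mb=(V>110)&(S>60)
R=[];L=[]
for r in range(70,150,4):
    cols=np.flatnonzero(mb[r,180:310])+180
    if len(cols): R.append((cols.max()+.5,r)); L.append((cols.min()-.5,r))
for n,e in(("R",R),("L",L)):
    w=cast(c,e,.010)[:,:2]; vx,vy,x0,y0=cv2.fitLine((w*1000).astype(np.float32),cv2.DIST_HUBER,0,.1,.1).ravel(); print(n,"yaw",np.arctan(vy/vx),"pt",x0,y0)
print(arm.get_tcp_pos(),arm.get_tcp_rot())
cv2.imwrite("pics/crop2.png",cv2.resize(im[0:190,170:310],None,fx=3,fy=3,interpolation=cv2.INTER_NEAREST))
```

```text
bed HSV [ 22  74 251] [ 22  81 249] carr [ 8 78 95] shadow [ 15 103 168] brass [ 22 155 245] dot [ 22 153 249]
carrier rect [ 0.49438232 -0.01281979] 0.1363535 [46.70499038696289, 77.32584381103516]
brass dots [[271.9, 140.8], [244.5, 147.5]] [[0.4643, -0.0341, 0.022], [0.4596, -0.0002, 0.022]]
cover dots [[279.4, 177.3], [221.3, 177.4]] [[0.4588, -0.0248, 0.1972], [0.4621, 0.0093, 0.1972]]Traceback (most recent call last):
  File "<stdin>", line 17, in <module>
  File "<stdin>", line 5, in comps
  File "h.py", line 5, in cast
    o=-R.T@t; d=np.c_[(uv[:,0]-c["cx"])/c["fx"],(uv[:,1]-c["cy"])/c["fy"],np.ones(len(uv))]@R
                       ~~^^^^^
IndexError: index 0 is out of bounds for axis 1 with size 0
```

```bash
cat > m.py <<'E'
from h import *
def comps(c,m,box,lo,hi,z):
    x0,y0,x1,y1=box; n,_,st,ce=cv2.connectedComponentsWithStats(m[y0:y1,x0:x1].astype(np.uint8))
    r=[ce[i]+(x0,y0) for i in range(1,n) if lo<=st[i,4]<=hi]; return (np.array(r),cast(c,r,z)) if r else ([],[])
E
python3 - <<'E'
from m import *
c=dict(np.load("w2.npz")); im=c["image"]; H,S,V=cv2.split(cv2.cvtColor(im,cv2.COLOR_BGR2HSV))
uv,w=comps(c,(S>118)&(V>170),(218,62,282,156),4,80,.022); print("brass dots",np.round(uv,1).tolist(),np.round(w,4).tolist())
mb=(S>135)&(V>150)&(H>12); n,l,st,ce=cv2.connectedComponentsWithStats(mb[0:45,190:300].astype(np.uint8)); print(st.tolist())
i=1+np.argmax(st[1:,4]); B=l==i
e=[(190+u,np.flatnonzero(B[:,u]).max()+.5) for u in range(st[i,0]+4,st[i,0]+st[i,2]-4)]
w=cast(c,e,.040)[:,:2]; vx,vy,x0,y0=cv2.fitLine((w*1000).astype(np.float32),cv2.DIST_HUBER,0,.1,.1).ravel(); print("stop edge",np.arctan2(-vx,vy) if vy>0 else np.arctan2(vx,-vy),x0,y0,e[0],e[-1],cast(c,[(190+st[i,0],e[0][1]),(190+st[i,0]+st[i,2],e[-1][1])],.04))
mb=(V>110)&(S>55)
R=[];L=[]
for r in range(70,150,4):
    cols=np.flatnonzero(mb[r,180:310])+180; R.append((cols.max()+.5,r)); L.append((cols.min()-.5,r))
for n,e in(("R",R),("L",L)):
    w=cast(c,e,.010)[:,:2]; vx,vy,x0,y0=cv2.fitLine((w*1000).astype(np.float32),cv2.DIST_HUBER,0,.1,.1).ravel(); print(n,"yaw",np.arctan(vy/vx),"pt",x0,y0,e[0],e[-1])
cv2.imwrite("pics/crop2.png",cv2.resize(im[0:190,170:310],None,fx=3,fy=3,interpolation=cv2.INTER_NEAREST))
E
```

```text
brass dots [[256.6, 71.8], [227.8, 79.3], [271.9, 140.9], [244.9, 147.7]] [[0.5433, -0.0229, 0.022], [0.5386, 0.0107, 0.022], [0.4642, -0.0341, 0.022], [0.4594, -0.0006, 0.022]]
[[0, 0, 110, 45, 3889], [23, 3, 53, 23, 1061]]
stop edge -0.057360843 587.2737 -5.224396 (217, np.float64(24.5)) (261, np.float64(23.5)) [[ 0.58991027  0.0182215   0.04      ]
 [ 0.58534623 -0.03620196  0.04      ]]
R yaw -0.060243446 pt 504.5871 -60.862083 (np.float64(290.5), 70) (np.float64(290.5), 146)
L yaw -0.05706554 pt 507.94617 50.73783 (np.float64(195.5), 70) (np.float64(202.5), 146)
```

View pics/crop2.png

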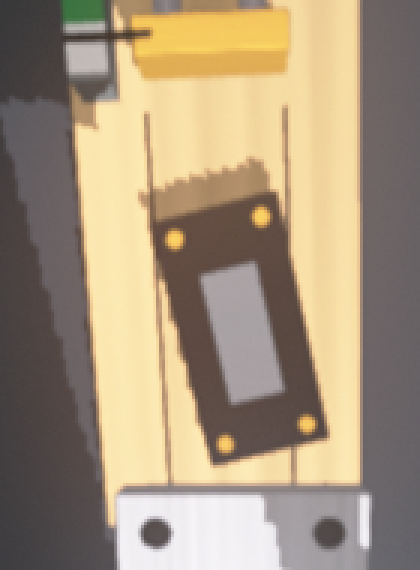

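The crop shows four clean carrier dots on an 80 x 34 mm pattern, giving the carrier centre (0.5014, -0.0117) and yaw 0.141. The fixture yaw is about -0.058. The cover sits centred on the TCP in hand to about 0.1 mm, so I'll place it now.

Run:
```python
from m import *
c=dict(np.load("w2.npz")); print("face bottom",cast(c,[(241,24.2)],.012),"face top",cast(c,[(241,17.3)],.040))
p=[.5014,-.0117]; y=.141
arm.move_to([*p,.075],q(y)); arm.line_to([*p,.032],max_speed=.08); arm.pause(.2)
f0=arm.get_force(); print(arm.get_t(),arm.get_tcp_pos(),f0)
z=.029
while z>.0235:
    arm.line_to([*p,z],max_speed=.03); f=arm.get_force(); print(round(z,4),arm.get_tcp_pos()[2].round(4),(f-f0).round(2))
    if f[2]-f0[2]>2: break
    z-=.001
print(arm.get_t())
c=cams.capture("wrist"); np.savez("w3.npz",**c); cv2.imwrite("pics/w3.png",c["image"])
```

```text
face bottom [[ 0.59562761 -0.01044191  0.012     ]] face top [[ 0.59350959 -0.0112056   0.04      ]]
9.725 [ 0.50175613 -0.01167355  0.032382  ] [-0.7318413   0.05401781 -2.06107468]
0.029 0.0289 [ 1.66 -0.15  0.74]
0.028 0.028 [ 0.72  0.37 -0.09]
0.027 0.0269 [0.32 0.54 1.4 ]
0.026 0.0261 [ 0.62 -0.67  1.62]
0.025 0.026 [-3.83 -0.8  15.39]
10.975
```

View pics/w3.png

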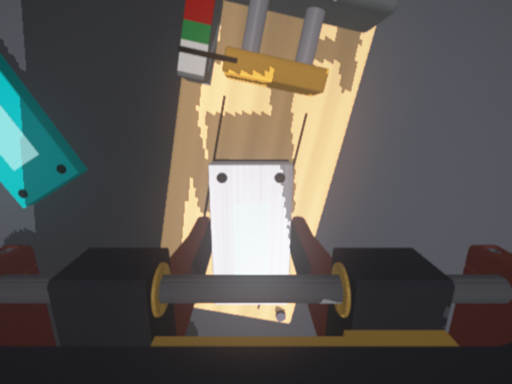

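The cover is down on the carrier: force rose at TCP z = 0.026, and its front edge at row 163 shows no carrier sticking out. The stop is at about (275,70). Next I'll release, lower around both plates, grip the pair and refine the stop position.

```bash
cat >> m.py <<'E'
def stop(c):
    H,S,V=cv2.split(cv2.cvtColor(c["image"],cv2.COLOR_BGR2HSV))
    n,l,st,ce=cv2.connectedComponentsWithStats(((S>150)&(V>100)&(H>12)&(H<28)).astype(np.uint8)[:150])
    i=1+np.argmax(st[1:,4]); B=l==i; x,w=st[i,0],st[i,2]
    e=[(u,np.flatnonzero(B[:,u]).max()+.5) for u in range(x+w//5,x+4*w//5)]
    P=cast(c,e,.012)[:,:2]; vx,vy,x0,y0=cv2.fitLine((P*1000).astype(np.float32),cv2.DIST_HUBER,0,.1,.1).ravel()
    return np.arctan(-vx/vy),x0,y0,st[i].tolist()
E
python3 - <<'E'
from m import *
print(stop(dict(np.load("w2.npz"))),stop(dict(np.load("w3.npz"))))
p=[.5014,-.0117]
arm.line_to([*p,.026],max_speed=.03)
arm.command_gripper(.75); arm.pause(.4); print(arm.get_t(),arm.get_force())
arm.line_to([*p,.0145],max_speed=.05); arm.pause(.1); print(arm.get_tcp_pos(),arm.get_force())
arm.command_gripper(.3,40); print(arm.get_gripper_width()*88,arm.get_gripper_force(),arm.get_force(),arm.get_t())
c=cams.capture("wrist"); np.savez("w4.npz",**c); print(stop(c)); cv2.imwrite("pics/w4.png",c["image"])
E
```

```text
(np.float32(-0.06039687), np.float32(595.93884), np.float32(-8.213109), [214, 3, 52, 23, 995]) (np.float32(0.056624845), np.float32(597.0231), np.float32(-13.62583), [224, 47, 104, 44, 2489])
12.1583 [-0.10746061  0.97382661  0.09397816]
[ 0.50138184 -0.01158401  0.01443237] [0.50133978 1.14401199 0.07643511]
49.91869128915525 39.99983489513397 [0.48614814 0.00094514 0.93849315] 13.0417
(np.float32(0.075124934), np.float32(596.507), np.float32(-12.300391), [221, 41, 113, 48, 2928])
```

View pics/w4.png

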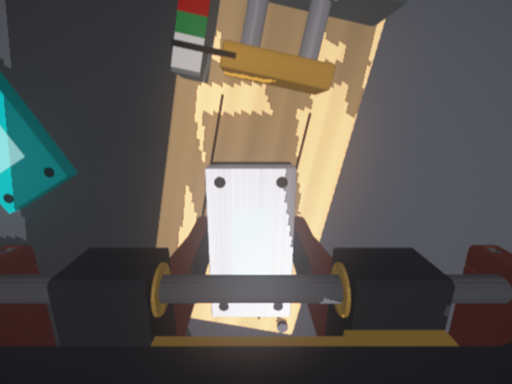

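The pair is gripped at 49.9 mm with all four cover dots visible. The brass face's lower edge runs about (222,73) to (332,93). I'll slide the pair to just short of the stop, squared to the fixture, and look again.

```bash
cat >> m.py <<'E'
Y=-.058; U=np.array([np.cos(Y),np.sin(Y)]); F=np.array([.5953,-.0108])
def tgt(s,dy=0): return [*(F+U*(s-.048)+dy*np.array([-U[1],U[0]])),.0145]
E
python3 - <<'E'
from m import *
c=dict(np.load("w4.npz")); e=cast(c,[(222,73),(332,93)],.012); print(e,e.mean(0),np.linalg.norm(e[1]-e[0]))
arm.line_to([.492,-.010,.0145],q(.04),max_speed=.05)
arm.line_to(tgt(-.007),q(Y),max_speed=.06); arm.pause(.1)
print(arm.get_t(),arm.get_tcp_pos(),tgt(-.007),arm.get_force(),arm.get_gripper_width()*88)
c=cams.capture("wrist"); np.savez("w5.npz",**c); cv2.imwrite("pics/w5.png",c["image"])
E
```

```text
[[ 0.59676423  0.01806987  0.012     ]
 [ 0.59502047 -0.046103    0.012     ]] [ 0.59589235 -0.01401657  0.012     ] 0.0641965584880628
14.4917 [ 0.53823134 -0.0078875   0.01455463] [np.float64(0.5403924840692712), np.float64(-0.007611788225860576), 0.0145] [-9.38899164 -0.22408551 12.57385452] 49.719379779433254
```

View pics/w5.png

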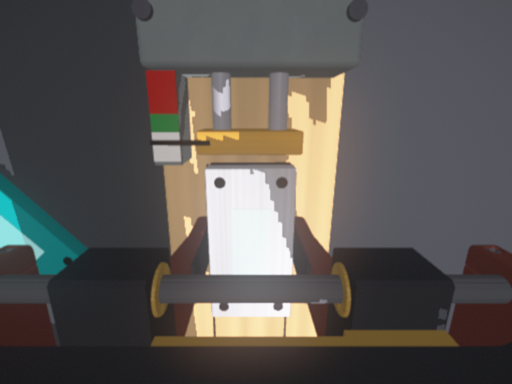

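The pair is square and centred: stop columns 197–302, cover columns 207–294. There is still a gap at rows 153–163, and the pointer (row 143) is in the white zone at rest. The z force shows a 12 N press on the bed, so I'll ease z up and then push in steps, tracking the pointer.

```bash
cat >> m.py <<'E'
def pointer(c):
    """pointer position along the fixture x (m), and scale colour boundaries likewise, at z=.037"""
    H,S,V=cv2.split(cv2.cvtColor(c["image"],cv2.COLOR_BGR2HSV))
    n,l,st,ce=cv2.connectedComponentsWithStats(((H>45)&(H<75)&(S>150)&(V>60)).astype(np.uint8)[:200,100:260])
    red=((H<6)|(H>174))&(S>170)&(V>90)
    g=(l>0); gx=np.median(np.nonzero(g)[1])+100; u=int(gx)
    rr=np.flatnonzero(red[:200,u]); gr=np.flatnonzero(g[:,u-100])
    win=V[rr.min():min(rr.max()+75,199),u-6:u+7].mean(1); r=rr.min()+int(np.argmin(win[:]))
    f=lambda row:float(((cast(c,[(u,row)],.037)[0,:2]-F)@U)*1000)
    return dict(u=u,prow=r,dark=float(win.min()),pt=f(r),g_red=f(rr.max()+.5),g_rows=(int(gr.min()),int(gr.max())),g_lo=f(gr.max()+.5))
E
python3 - <<'E'
from m import *
print(pointer(dict(np.load("w5.npz"))))
def go(s,z):
    t=tgt(s); t[2]=z; arm.line_to(t,q(Y),max_speed=.02); arm.pause(.15)
    p=arm.get_tcp_pos(); print(s,"s_act",round(float((p[:2]-F)@U+.048),4),"z",p[2].round(4),"F",arm.get_force().round(1),"t",arm.get_t())
go(-.007,.0153)
for s in (-.003,0.):
    go(s,.0153)
c=cams.capture("wrist"); np.savez("w6.npz",**c); print(pointer(c))
E
```

```text
return _methods._mean(a, axis=axis, dtype=dtype,
  ret = ret.dtype.type(ret / rcount)
Traceback (most recent call last):
  File "m.py", line 19, in pointer
    g=(l>0); gx=np.median(np.nonzero(g)[1])+100; u=int(gx)
                                                   ~~~^^^^
ValueError: cannot convert float NaN to integer
```

Run:
```python
from m import *
c=dict(np.load("w5.npz")); h=cv2.cvtColor(c["image"],cv2.COLOR_BGR2HSV)
for r in range(66,168,4): print(r,h[r,165].tolist(),end=" ")
print(h[136:150,165,2],h[136:150,172,2])
```

```text
66 [90, 3, 79] 70 [1, 135, 115] 74 [1, 191, 140] 78 [1, 191, 140] 82 [1, 191, 140] 86 [1, 190, 141] 90 [1, 190, 141] 94 [1, 188, 141] 98 [2, 192, 142] 102 [2, 190, 141] 106 [2, 190, 142] 110 [1, 192, 141] 114 [38, 104, 96] 118 [63, 124, 111] 122 [63, 124, 111] 126 [64, 128, 112] 130 [63, 126, 111] 134 [11, 11, 186] 138 [13, 10, 183] 142 [11, 52, 54] 146 [11, 11, 181] 150 [13, 10, 183] 154 [9, 10, 184] 158 [11, 11, 185] 162 [0, 0, 119] 166 [16, 93, 167] [185 186 183 162 115  68  54  54  84 147 181 187 186 185] [186 186 184 164 117  72  57  58  75 126 168 185 187 186]
```

```bash
sed -i 's/(S>150)&(V>60)/(S>90)\&(V>60)/' m.py
cat > push.py <<'E'
from m import *
def go(s,z):
    t=tgt(s); t[2]=z; arm.line_to(t,q(Y),max_speed=.02); arm.pause(.15)
    p=arm.get_tcp_pos(); print(s,"s_act",round(float((p[:2]-F)@U+.048),4),"z",p[2].round(4),"F",arm.get_force().round(1),"t",arm.get_t())
def look(n):
    c=cams.capture("wrist"); np.savez(n+".npz",**c); cv2.imwrite(f"pics/{n}.png",c["image"]); print(pointer(c))
E
python3 - <<'E'
from push import *
print(pointer(dict(np.load("w5.npz"))))
go(-.007,.0153)
for s in (-.003,0.): go(s,.0153)
look("w6")
E
```

```text
{'u': 164, 'prow': np.int64(143), 'dark': 52.15384615384615, 'pt': 4.440136228521563, 'g_red': 19.455202667982228, 'g_rows': (115, 130), 'g_lo': 10.702939492244358}
-0.007 s_act -0.007 z 0.015 F [ 0.   0.2 -4. ] t 14.9417
-0.003 s_act -0.0031 z 0.0153 F [-0.4  0.1 -3.2] t 15.4417
0.0 s_act -0.0005 z 0.0152 F [-3.3  0.6 -1.4] t 15.8917
{'u': 166, 'prow': np.int64(158), 'dark': 52.0, 'pt': 5.248889740518133, 'g_red': 19.31819153507661, 'g_rows': (132, 147), 'g_lo': 10.711168704270213}
```

Run:
```python
from push import *
go(.003,.0150); go(.006,.0149); look("w7"); go(.009,.0149); look("w8")
```

```text
0.003 s_act 0.0028 z 0.0149 F [-4.7 -0.4 -1.7] t 16.3917
0.006 s_act 0.0054 z 0.0148 F [-5.2  0.5 -1.1] t 16.8417
{'u': 167, 'prow': np.int64(159), 'dark': 52.23076923076923, 'pt': 10.674434867914387, 'g_red': 19.20104643471427, 'g_rows': (144, 155), 'g_lo': 12.506581609349302}
0.009 s_act 0.008 z 0.0147 F [-7.1  1.4  0.8] t 17.3417
{'u': 167, 'prow': np.int64(157), 'dark': 54.38461538461539, 'pt': 14.332922930220386, 'g_red': 19.252197690549398, 'g_rows': (149, 164), 'g_lo': 10.382585737787027}
```

Run:
```python
from push import *
arm.pause(.6); look("w9"); print(arm.get_force(),arm.get_gripper_width()*88,arm.get_tcp_pos(),abs(arm.get_qvel()).max(),arm.get_t())
s=cams.capture("side"); a=cv2.imread("pics/w9.png"); b=cv2.resize(s["image"][160:240,215:315],(480,384),interpolation=cv2.INTER_CUBIC)
cv2.imwrite("pics/end.png",np.hstack([a[:,120:420],b]))
```

```text
{'u': 167, 'prow': np.int64(157), 'dark': 54.61538461538461, 'pt': 14.327729772136042, 'g_red': 19.247034149828146, 'g_rows': (149, 164), 'g_lo': 10.377370503138158}
[-6.84900714  0.51447491  0.29454615] 49.95313364531546 [ 0.55534971 -0.00851565  0.01471429] 0.003271899971985201 18.0417
```

View pics/end.png

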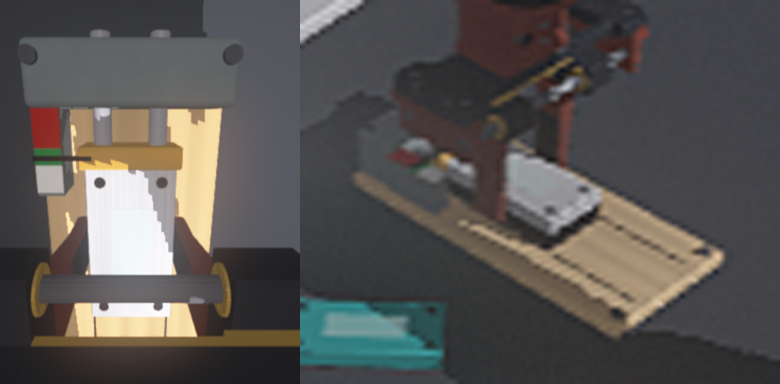

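The pointer stands mid-green at (60,158). The pair is square against the stop, with the cover flush on the carrier and the fingers touching only the plates. Handing in.

```bash
python3 -c "
from bench import arm
print(arm.hand_in(),arm.get_t())"
```

```text
the job is handed in; nothing more can be done
the job is handed in; nothing more can be done
```

The job is handed in with no verdict shown: the aluminium cover sits flush on the carrier, and the arm is still holding the pair square against the stop, pointer mid-green (about 9 mm, 7 N).

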